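Lift a drilled bracket from its close pocket and drop it over the jig studs

ROBOT

A 7-joint arm with a two-finger parallel gripper is mounted at the origin on the work surface. World frame = base frame: x ahead of the robot, y to its left, z up, the work surface at z = 0. Lengths are in m, angles in rad, forces in N, time in s.
With the tool pointing down it reaches from about 0.35 to 0.775 m from the base axis. Payload 3.1 kg.
Tool frame: the origin (TCP) lies at the very end of the fingers, on their centre line; the grasp point (between the pads) lies 19 mm behind it; z points along the fingers, x is the direction in which the jaws open and shut, and the axes are right-handed (so a half turn about z gives the same grasp; the last joint's range is limited). The gripper opens to 85 mm and grips with 20 to 120 N. Pads are 22 mm wide; open, the fingers measure 114 mm over their backs; the gripper's body (76 mm by 85 mm) begins 54 mm behind the grasp point. The pads swing forward as they close: fully open they stand 13 mm farther back than shut.
Start: joints at [-1.273, 0.311, 0.014, 1.512, -0.004, 1.319, -0.027], TCP at [0.183, 0.519, 0.209] pointing down, gripper open.
Joint ranges: [-2.7, 2.7], [-0.3, 1.91], [-1.27, 1.3], [0.12, 2.57], [-1.44, 4.58], [0.2, 2.03], [-3.05, 3.05]. Speed limits (rad/s): [2.79, 2.79, 3.14, 3.14, 3.14, 3.14, 3.14].

INTERFACE

Orientations are given as a unit quaternion [x, y, z, w].
In Python, from bench import ctrl gives the robot as it stands. The module is installed in compiled form; this text tells all that it offers.
- The arm moves only by the shell command python3 -m jog 'ROWS' [FORCE]. ROWS is JSON, a list of rows, each an object of numbers: "tx", "ty", "tz": the shift along the tool's x, y, z in cm; "rx", "ry", "rz": the turn, a rotation vector about the tool's x, y, z in rad; "claw": the opening, from -1 (shut) to 1 (fully open). A call has exactly 10 rows; each row shifts and turns the commanded pose from where the row before left it, along the tool's axes as they then stand; what a row does not reach is not made up. A row lasts 1/10 s, in which the tool goes at most 50 mm and 8.59 degrees, less where a joint would pass 70% of its speed; a pose out of reach is approached as far as the arm can. A call is refused whole if a number of a shift passes 5 or a number of a turn 0.15, either way. A call with a gripper value outside its range is refused whole. The fingers move at their own pace and stop on an object; FORCE is the grip in N (left out, the last holds). Time passes only in rows, so rows that do not move let the fingers close, or fill a call up. It gives the time, the measured TCP pose, the force and the opening at its end, in the units of the state.
- ctrl.get_obs(): the state, without advancing time (a new reading comes with each control period).
- ctrl.grab_frame(name): name is "scene" or "top" or "wrist"; returns the picture (384x512x3 uint8, red, green, blue); there is no depth.
- ctrl.camera_params(name): a dict with "K" (3x3 intrinsics, pixels), "world_to_cam" (4x4, takes a point from world to camera coordinates); the wrist camera has in their place "T_tool_cam" (4x4, takes a point from camera to tool coordinates, whose origin is the TCP and whose axes are the tool frame's). Camera axes: x right, y down, z forward; pixel columns grow to the right and rows downward; lengths in m; the calibration is good to about 2 mm. A picture is of the moment at which its call begins: read the wrist's pose just before it. camera_params takes no time and is no camera call.
- ctrl.hand_in(): hands the job in, once; it reports no verdict.
The state is a dict: "t": time; "joints": joint angles; "joint_velocities": joint speeds; "effort": joint torques, N m; "eef_pos": TCP position; "eef_rot": TCP orientation; "contact_force": force on the tool from outside, world axes, zero at the start; "moment": the same for the moment, N m; "opening": opening from 0.0 (shut) to 1.0 (fully open).
Only numpy, scipy, OpenCV 4.12 (cv2) and the standard library are available. Lean on these libraries where they do the work, as an engineer would, in place of code of your own. Each camera call takes 0.05 s, during which the arm holds its last target. There are 200 camera calls.

TASK

Take the drilled bracket with the yellow rib out of its close-fitting tray pocket, keeping it roughly level, and put it on the green jig so that both studs come up through its two holes and it lies flat on both rails, then let go. The stud bar has been reset and nobody noted where, so slide the bracket along over the stud tops until you feel it drop. Leave the two blanks in their pockets and the other things on the bench alone.

Things in the scene. Friction and masses are not known exactly. Their poses are not given: they have to be found in the camera images.
- bracket_mid (a point): drilled bracket, loose, steel, 0.5-0.8 kg: plate 130 (x) x 80 (y) x 6 mm with a bright yellow upright rib on its middle (44 mm along x, 10 mm thick in y, rising 42 mm above the plate), the only thing to grip in the tray. Point: middle of the rib, 24 mm above the plate's underside and 24 mm below the rib's top; x along plate and rib
- bracket_hole (a point): centre, on the plate's upper face, of one of the bracket's two through holes, 18.5 mm in diameter. This one is at x = +42 mm, y = 0 from the bracket's middle, its twin at x = -42 mm, y = 0
- blank_a_mid (a point): first undrilled blank: as the bracket in shape and size, but with no holes and a dark grey rib; same point and axes. Stays in its pocket
- blank_b_mid (a point): second undrilled blank, as the first. Stays in its pocket
- tray: blue tray fixed on the bench, 156 (x) x 294 (y) x 18 mm high, origin at the centre of its underside. Three pockets 132 x 82 mm (1 mm play round a plate), floor 6 mm above the bench, centred at x = 0, y = -94, 0, +94 mm; which part lies in which varies. Plates lie 6 mm below the rim, their x along the tray's x
- jig: green jig fixed on the bench, origin at the centre of its underside on the bench. Base 160 (x) x 170 (y) x 20 mm; on it two aluminium rest rails along y, 14 mm wide, 150 mm long, centred at x = +59 and -59 mm, tops 30 mm above the bench. A bracket that is home lies flat on both, its x along the jig's x (either way round), its rib's middle 54 mm above the bench
- stud_line (a point): middle of the line on which the studs may be, at stud-top height, 44 mm above the bench, on the jig's centre. Two fixed upright brass studs, 14 mm diameter, tips narrowing to 10 mm over the last 2.5 mm, tops 14 mm above the rails, stand at x = +42 and -42 mm, both at one unreported y, -14 to +14 mm from here in the jig's axes, new each time
- tube_a_mid (a point): bystander: steel tube offcut standing upright, 60 mm diameter, 70 mm tall; its centre
- tube_b_mid (a point): bystander: steel tube offcut standing upright, 48 mm diameter, 90 mm tall; its centre
- wrench: bystander: wrench lying on the bench
- hammer: bystander: hammer lying on the bench
- brush: bystander: brush lying on the bench
- mug: bystander: blue mug, 80 mm wide, 95 mm tall, origin at the underside
- square: bystander: small fitter's square, 120 x 90 mm, lying on the bench
Things that resemble listed ones, but are neither listed nor needed, are in the scene too. Leave any purple look-alike of the part that bears bracket_mid alone.

How it is judged:
By the outcome, as a careful person would: the job done as asked, in the order asked, and still so for the second after the job is handed in, with the robot touching nothing.
It also fails if it takes over 64 s, if anything falls off the work surface, if the arm or the gripper's body presses on something with over 40 N, if the wrist force passes 120 N, or if a joint passes its speed limit or range.

## Working session

There is one attempt and no reset: what is moved stays moved. The work goes in short steps, Python scripts to look and compute and a shell command to move; the robot and the scene stay as the last step left them, time stands still between calls to the robot, and variables do not carry over. Pictures are saved under pics/ and viewed, about 8 in all and at most 12, crops included, and the job is handed in when it is done.

```bash
mkdir -p pics; python3 - <<'E'
from bench import ctrl
import cv2,numpy as np
o=ctrl.get_obs();print(o)
for n in("scene","top"):
    f=ctrl.grab_frame(n);cv2.imwrite(f"pics/{n}0.png",f[:,:,::-1])
    p=ctrl.camera_params(n);print(n,np.round(p["K"],1).tolist(),np.round(p["world_to_cam"],3).tolist())
print(np.round(ctrl.camera_params("wrist")["T_tool_cam"],3).tolist())
E
```

```text
{'t': 0.0, 'joints': array([-1.27268999,  0.31173514,  0.01400322,  1.51305207, -0.00441208,
        1.31920907, -0.0271812 ]), 'joint_velocities': array([-2.68236370e-03,  1.86506370e-03,  5.36603058e-04,  9.13869662e-04,
       -7.67332551e-05, -1.62040202e-03,  1.04214531e-04]), 'effort': array([ 5.91319313e-04, -3.79915524e+01,  1.46433888e-01, -2.30592102e+01,
        1.22379925e-02,  1.36190656e-02, -1.52316687e-05]), 'eef_pos': array([0.18304845, 0.51781379, 0.20781799]), 'eef_rot': array([ 8.16463540e-01,  5.77395774e-01, -9.42332973e-04,  7.20743206e-04]), 'contact_force': array([-0.85152618, -0.72983797,  0.16114209]), 'moment': array([-0.01863243,  0.02504967, -0.03519092]), 'opening': 1.0003082054328598}
scene [[419.3, 0.0, 259.8], [0.0, 419.3, 197.4], [0.0, 0.0, 1.0]] [[0.268, 0.963, 0.007, -0.124], [0.788, -0.215, -0.577, -0.399], [-0.554, 0.16, -0.817, 1.687], [0.0, 0.0, 0.0, 1.0]]
top [[487.8, 0.0, 253.3], [0.0, 487.8, 188.4], [0.0, 0.0, 1.0]] [[0.018, -1.0, 0.004, -0.038], [-0.993, -0.019, -0.118, 0.532], [0.119, -0.002, -0.993, 1.345], [0.0, 0.0, 0.0, 1.0]]
[[1.0, -0.0, 0.0, -0.0], [-0.0, 0.958, 0.288, -0.073], [-0.0, -0.288, 0.958, -0.165], [0.0, 0.0, 0.0, 1.0]]
```

View pics/top0.png

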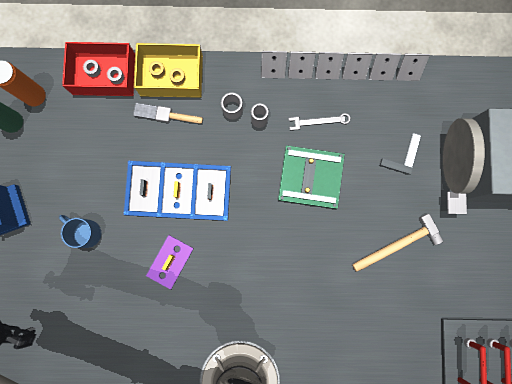

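View pics/scene0.png

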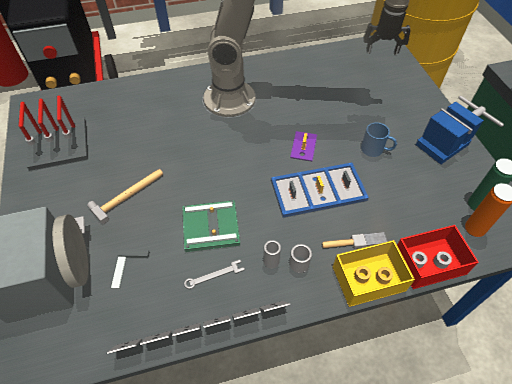

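```bash
cat > h.py <<'E'
from bench import ctrl
import cv2,numpy as np
from scipy.spatial.transform import Rotation as R
def cam(n):
    p=ctrl.camera_params(n);K=np.array(p["K"])
    if n=="wrist":
        o=ctrl.get_obs();T=np.eye(4);T[:3,:3]=R.from_quat(o["eef_rot"]).as_matrix();T[:3,3]=o["eef_pos"]
        return K,T@np.array(p["T_tool_cam"])
    return K,np.linalg.inv(np.array(p["world_to_cam"]))
def ray(c,uv,z):
    K,T=c;d=T[:3,:3]@np.linalg.solve(K,[uv[0],uv[1],1.]);s=(z-T[2,3])/d[2]
    return T[:3,3]+s*d
def mask(f,lo,hi):
    return cv2.inRange(cv2.cvtColor(f,cv2.COLOR_RGB2HSV),np.array(lo),np.array(hi))
def blobs(m,amin):
    cs,_=cv2.findContours(m,cv2.RETR_EXTERNAL,cv2.CHAIN_APPROX_NONE)
    return sorted([c for c in cs if cv2.contourArea(c)>=amin],key=cv2.contourArea,reverse=True)
def rect(c,cm,z):
    P=np.array([ray(cm,q[0],z)[:2] for q in c],np.float32)
    r=cv2.minAreaRect(P*1000);return np.round(r[0],1),np.round(r[1],1),round(r[2],2)
E
python3 - <<'E'
from h import *
f=cv2.imread("pics/top0.png")[:,:,::-1].copy();c=cam("top")
for n,lo,hi,z,a in(("blue",(100,120,80),(120,255,255),.018,200),("green",(60,80,50),(90,255,255),.02,300),("yellow",(20,150,120),(35,255,255),.05,15),("brass",(15,90,80),(35,255,255),.044,4)):
    for b in blobs(mask(f,lo,hi),a)[:8]: print(n,b.reshape(-1,2).mean(0).round(),rect(b,c,z))
big=cv2.resize(f[140:300,110:360],None,fx=3.2,fy=3.2,interpolation=cv2.INTER_CUBIC)
cv2.imwrite("pics/crop1.png",big[:,:,::-1])
o=ctrl.get_obs();print(R.from_quat(o["eef_rot"]).as_matrix().round(3))
E
```

```text
blue [177. 190.] (array([525.9, 189. ]), array([294.2, 156.9]), 88.01)
blue [ 16. 205.] (array([475. , 643.1]), array([120.4,  24.7]), 21.1)
green [311. 177.] (array([ 571.8, -192.1]), array([170.3, 159.8]), 82.83)
green [  9. 118.] (array([729.3, 677.7]), array([85.7, 60.4]), 4.57)
yellow [163.  64.] (array([877.8, 227.1]), array([ 93.3, 200.9]), 10.31)
yellow [181.  95.] (array([795.5, 183.1]), array([  8.8, 102.4]), 1.81)
brass [169.  69.] (array([870.7, 224.4]), array([195.8, 158.7]), 89.81)
brass [390. 249.] (array([ 372.1, -409. ]), array([ 25.1, 230.4]), 28.31)
brass [168. 262.] (array([323.2, 203.2]), array([13.9, 44.8]), 62.64)
brass [176. 190.] (array([525.7, 189.6]), array([45.1, 13.9]), 2.11)
brass [186. 120.] (array([725.3, 168.9]), array([89.9,  9.4]), 82.81)
brass [311. 160.] (array([ 613.7, -187.3]), array([12. , 12.2]), 46.04)
brass [307. 189.] (array([ 532.7, -177.9]), array([11.3, 11.2]), 0.34)
[[ 0.333  0.943 -0.001]
 [ 0.943 -0.333 -0.002]
 [-0.002  0.    -1.   ]]
```

View pics/crop1.png

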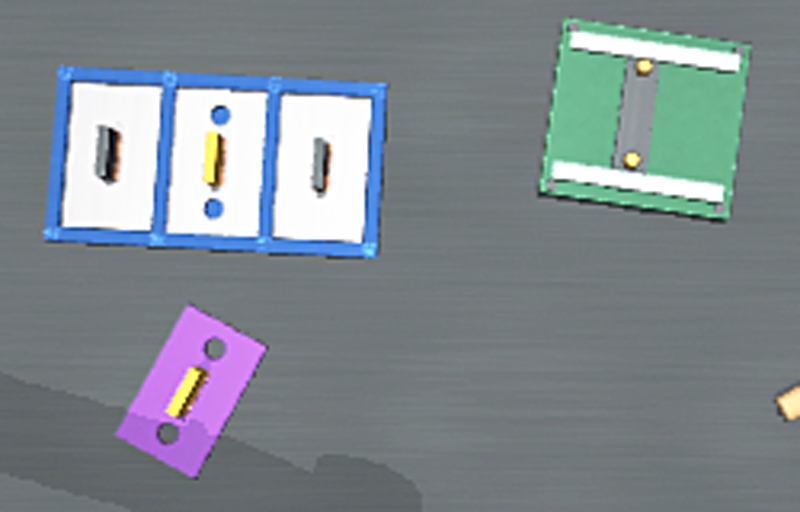

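Candidates (top view): white drilled plate with yellow rib in the tray's middle pocket (178,190), purple plate (168,263), and blanks with grey ribs at (143,187) and (210,191). The crop shows the tray's middle part has two holes, a yellow rib and isn't purple, so that's the bracket. The studs are at (311,160) and (307,189), roughly +9.6 mm in jig y.

```bash
python3 -m jog '[{"tx":-1.95,"ty":4.33},{"tx":-1.95,"ty":4.33},{"tx":-1.95,"ty":4.33},{"tx":-1.95,"ty":4.33},{"tx":-1.95,"ty":4.33},{"tx":-1.95,"ty":4.33},{"tx":-1.95,"ty":4.33},{"tx":-1.95,"ty":4.33},{"tx":-1.95,"ty":4.33},{"tx":-1.95,"ty":4.33}]' 60
python3 -m jog '[{"rz":-0.1},{"rz":-0.1},{"rz":-0.105},{},{},{},{},{},{},{}]'
python3 - <<'E'
from h import *
c=cam("wrist");f=ctrl.grab_frame("wrist");cv2.imwrite("pics/w1.png",f[:,:,::-1])
for n,lo,hi,z,a in(("yellow",(20,150,100),(35,255,255),.054,50),("blue",(100,120,60),(120,255,255),.018,60)):
    for b in blobs(mask(f,lo,hi),a)[:6]: print(n,b.reshape(-1,2).mean(0).round(),rect(b,c,z))
E
```

```text
blue [466. 284.] (array([444.2, 745.6]), array([198.5, 103.1]), 37.36)
blue [259. 319.] (array([389.6, 446.9]), array([92.1, 78.5]), 80.56)
blue [435. 371.] (array([579.3, 676.8]), array([61.6, 13.7]), 21.21)validation failed for argument at $[0]...
validation failed for argument at $[0]...
```

View pics/w1.png

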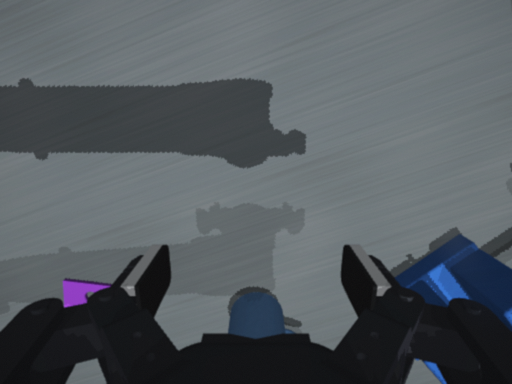

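The call was refused, so the arm hasn't moved. The wrist view shows only the mug (255,315), the vise and the purple plate's edge. I'll include every key in the rows and try again.

```bash
python3 -m jog '[{"tx":-1.95,"ty":4.33,"tz":0,"rx":0,"ry":0,"rz":0,"claw":1},{"tx":-1.95,"ty":4.33,"tz":0,"rx":0,"ry":0,"rz":0,"claw":1},{"tx":-1.95,"ty":4.33,"tz":0,"rx":0,"ry":0,"rz":0,"claw":1},{"tx":-1.95,"ty":4.33,"tz":0,"rx":0,"ry":0,"rz":0,"claw":1},{"tx":-1.95,"ty":4.33,"tz":0,"rx":0,"ry":0,"rz":0,"claw":1},{"tx":-1.95,"ty":4.33,"tz":0,"rx":0,"ry":0,"rz":0,"claw":1},{"tx":-1.95,"ty":4.33,"tz":0,"rx":0,"ry":0,"rz":0,"claw":1},{"tx":-1.95,"ty":4.33,"tz":0,"rx":0,"ry":0,"rz":0,"claw":1},{"tx":-1.95,"ty":4.33,"tz":0,"rx":0,"ry":0,"rz":0,"claw":1},{"tx":-1.95,"ty":4.33,"tz":0,"rx":0,"ry":0,"rz":0,"claw":1}]' 60
```

```text
t: 1.15
eef_pos: [0.5275, 0.189, 0.2087]
eef_rot: [0.816, 0.578, -0.0, -0.0]
contact_force: [1.2, 0.8, -0.0]
opening: 1.0
```

```bash
python3 -m jog '[{"tx":0,"ty":0,"tz":0,"rx":0,"ry":0,"rz":-0.1,"claw":1},{"tx":0,"ty":0,"tz":0,"rx":0,"ry":0,"rz":-0.1,"claw":1},{"tx":0,"ty":0,"tz":0,"rx":0,"ry":0,"rz":-0.105,"claw":1},{"tx":0,"ty":-2,"tz":0,"rx":0,"ry":0,"rz":0,"claw":1},{"tx":0,"ty":-2,"tz":0,"rx":0,"ry":0,"rz":0,"claw":1},{"tx":0,"ty":-2,"tz":0,"rx":0,"ry":0,"rz":0,"claw":1},{"tx":0,"ty":0,"tz":0,"rx":0,"ry":0,"rz":0,"claw":1},{"tx":0,"ty":0,"tz":0,"rx":0,"ry":0,"rz":0,"claw":1},{"tx":0,"ty":0,"tz":0,"rx":0,"ry":0,"rz":0,"claw":1},{"tx":0,"ty":0,"tz":0,"rx":0,"ry":0,"rz":0,"claw":1}]'
python3 - <<'E'
from h import *
c=cam("wrist");o=ctrl.get_obs();f=ctrl.grab_frame("wrist");cv2.imwrite("pics/w2.png",f[:,:,::-1])
for n,lo,hi,z,a in(("yellow",(20,150,100),(35,255,255),.054,50),("blue",(100,120,60),(120,255,255),.018,60)):
    for b in blobs(mask(f,lo,hi),a)[:6]: print(n,b.reshape(-1,2).mean(0).round(),rect(b,c,z))
M=R.from_quat(o["eef_rot"]).as_matrix();print(M.round(3).tolist())
E
```

```text
t: 2.15
eef_pos: [0.4675, 0.1922, 0.2088]
eef_rot: [0.72, 0.694, -0.0, 0.0]
contact_force: [1.0, 0.7, -0.1]
opening: 0.999
yellow [263.  32.] (array([325.6, 204.5]), array([ 9.9, 42.9]), 64.0)
yellow [254. 218.] (array([520.5, 187.5]), array([ 8.4, 52.9]), 88.05)
blue [254. 204.] (array([525.7, 187.6]), array([294.8, 158.5]), 87.97)
blue [493. 114.] (array([408.6, 470. ]), array([95.5, 46.7]), 12.17)
blue [480.  69.] (array([363.9, 449.9]), array([10.5, 47.5]), 11.61)
[[0.036, 0.999, 0.0], [0.999, -0.036, -0.0], [-0.0, 0.0, -1.0]]
```

View pics/w2.png

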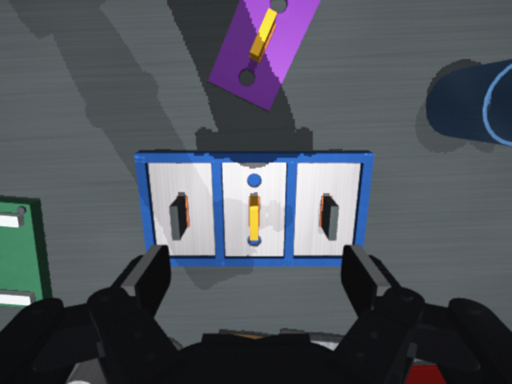

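Wrist view: tray centre is at (254,204) and the yellow rib at (254,218), which puts the bracket at about (0.526, 0.188), aligned with the jaws. Next I descend and grip.

```bash
python3 -m jog '[{"tx":-0.12,"ty":2.93,"tz":0,"rx":0,"ry":0,"rz":0,"claw":1},{"tx":-0.12,"ty":2.93,"tz":0,"rx":0,"ry":0,"rz":0,"claw":1},{"tx":0,"ty":0,"tz":2.5,"rx":0,"ry":0,"rz":0,"claw":1},{"tx":0,"ty":0,"tz":2.5,"rx":0,"ry":0,"rz":0,"claw":1},{"tx":0,"ty":0,"tz":2.5,"rx":0,"ry":0,"rz":0,"claw":1},{"tx":0,"ty":0,"tz":2.5,"rx":0,"ry":0,"rz":0,"claw":1},{"tx":0,"ty":0,"tz":2.5,"rx":0,"ry":0,"rz":0,"claw":1},{"tx":0,"ty":0,"tz":2,"rx":0,"ry":0,"rz":0,"claw":1},{"tx":0,"ty":0,"tz":1.5,"rx":0,"ry":0,"rz":0,"claw":1},{"tx":0,"ty":0,"tz":0,"rx":0,"ry":0,"rz":0,"claw":1}]'
python3 -m jog '[{"tx":0,"ty":0,"tz":1,"rx":0,"ry":0,"rz":0,"claw":1},{"tx":0,"ty":0,"tz":1,"rx":0,"ry":0,"rz":0,"claw":1},{"tx":0,"ty":0,"tz":0.6,"rx":0,"ry":0,"rz":0,"claw":1},{"tx":0,"ty":0,"tz":0.3,"rx":0,"ry":0,"rz":0,"claw":1},{"tx":0,"ty":0,"tz":0,"rx":0,"ry":0,"rz":0,"claw":1},{"tx":0,"ty":0,"tz":0,"rx":0,"ry":0,"rz":0,"claw":-0.3},{"tx":0,"ty":0,"tz":0,"rx":0,"ry":0,"rz":0,"claw":-0.3},{"tx":0,"ty":0,"tz":0,"rx":0,"ry":0,"rz":0,"claw":-0.5},{"tx":0,"ty":0,"tz":0,"rx":0,"ry":0,"rz":0,"claw":-0.6},{"tx":0,"ty":0,"tz":0,"rx":0,"ry":0,"rz":0,"claw":-0.6}]' 80
```

```text
t: 3.2
eef_pos: [0.5233, 0.1871, 0.0462]
eef_rot: [0.719, 0.695, -0.003, -0.001]
contact_force: [-1.2, 0.6, -0.3]
opening: 1.001
t: 4.2
eef_pos: [0.5252, 0.1881, 0.0201]
eef_rot: [0.719, 0.695, 0.0, 0.0]
contact_force: [-0.5, -0.3, 0.1]
opening: 0.201
```

```bash
python3 -m jog '[{"tx":0,"ty":0,"tz":0,"rx":0,"ry":0,"rz":0,"claw":-0.7},{"tx":0,"ty":0,"tz":0,"rx":0,"ry":0,"rz":0,"claw":-0.8},{"tx":0,"ty":0,"tz":0,"rx":0,"ry":0,"rz":0,"claw":-1},{"tx":0,"ty":0,"tz":0,"rx":0,"ry":0,"rz":0,"claw":-1},{"tx":0,"ty":0,"tz":0,"rx":0,"ry":0,"rz":0,"claw":-1},{"tx":0,"ty":0,"tz":0,"rx":0,"ry":0,"rz":0,"claw":-1},{"tx":0,"ty":0,"tz":0,"rx":0,"ry":0,"rz":0,"claw":-1},{"tx":0,"ty":0,"tz":0,"rx":0,"ry":0,"rz":0,"claw":-1},{"tx":0,"ty":0,"tz":0,"rx":0,"ry":0,"rz":0,"claw":-1},{"tx":0,"ty":0,"tz":0,"rx":0,"ry":0,"rz":0,"claw":-1}]' 80
```

```text
t: 5.2
eef_pos: [0.5251, 0.188, 0.0202]
eef_rot: [0.719, 0.695, 0.0, 0.0]
contact_force: [-1.7, -1.2, 4.9]
opening: 0.086
```

```bash
python3 -m jog '[{"tx":0,"ty":0,"tz":-0.3,"rx":0,"ry":0,"rz":0,"claw":-1},{"tx":0,"ty":0,"tz":-0.3,"rx":0,"ry":0,"rz":0,"claw":-1},{"tx":0,"ty":0,"tz":-0.3,"rx":0,"ry":0,"rz":0,"claw":-1},{"tx":0,"ty":0,"tz":-0.3,"rx":0,"ry":0,"rz":0,"claw":-1},{"tx":0,"ty":0,"tz":-0.3,"rx":0,"ry":0,"rz":0,"claw":-1},{"tx":0,"ty":0,"tz":-0.5,"rx":0,"ry":0,"rz":0,"claw":-1},{"tx":0,"ty":0,"tz":-0.5,"rx":0,"ry":0,"rz":0,"claw":-1},{"tx":0,"ty":0,"tz":-0.5,"rx":0,"ry":0,"rz":0,"claw":-1},{"tx":0,"ty":0,"tz":-0.5,"rx":0,"ry":0,"rz":0,"claw":-1},{"tx":0,"ty":0,"tz":0,"rx":0,"ry":0,"rz":0,"claw":-1}]'
```

```text
t: 6.2
eef_pos: [0.526, 0.1884, 0.056]
eef_rot: [0.719, 0.695, 0.001, 0.0]
contact_force: [0.8, -0.1, -7.1]
opening: 0.087
```

Held (about 7 N load). I'll lift and carry the bracket just beyond the jig, where the wrist camera can see the studs behind it.

```bash
python3 -m jog '[{"tx":0,"ty":0,"tz":-1.5,"rx":0,"ry":0,"rz":0,"claw":-1},{"tx":0,"ty":0,"tz":-3,"rx":0,"ry":0,"rz":0,"claw":-1},{"tx":0,"ty":0,"tz":-3,"rx":0,"ry":0,"rz":0,"claw":-1},{"tx":-1.86,"ty":0.83,"tz":-1.5,"rx":0,"ry":0,"rz":0,"claw":-1},{"tx":-3.72,"ty":1.67,"tz":0,"rx":0,"ry":0,"rz":0,"claw":-1},{"tx":-3.72,"ty":1.67,"tz":0,"rx":0,"ry":0,"rz":0,"claw":-1},{"tx":-3.72,"ty":1.67,"tz":0,"rx":0,"ry":0,"rz":0,"claw":-1},{"tx":-3.72,"ty":1.67,"tz":0,"rx":0,"ry":0,"rz":0,"claw":-1},{"tx":-3.72,"ty":1.67,"tz":0,"rx":0,"ry":0,"rz":0,"claw":-1},{"tx":-3.72,"ty":1.67,"tz":0,"rx":0,"ry":0,"rz":0,"claw":-1}]'
python3 -m jog '[{"tx":-3.72,"ty":1.67,"tz":0,"rx":0,"ry":0,"rz":0,"claw":-1},{"tx":-3.72,"ty":1.67,"tz":0,"rx":0,"ry":0,"rz":0,"claw":-1},{"tx":-3.72,"ty":1.67,"tz":0,"rx":0,"ry":0,"rz":0,"claw":-1},{"tx":-1.86,"ty":0.83,"tz":0,"rx":0,"ry":0,"rz":0,"claw":-1},{"tx":0,"ty":0,"tz":0,"rx":0,"ry":0,"rz":0.045,"claw":-1},{"tx":0,"ty":0,"tz":0,"rx":0,"ry":0,"rz":0.045,"claw":-1},{"tx":0,"ty":0,"tz":0,"rx":0,"ry":0,"rz":0,"claw":-1},{"tx":0,"ty":0,"tz":0,"rx":0,"ry":0,"rz":0,"claw":-1},{"tx":0,"ty":0,"tz":0,"rx":0,"ry":0,"rz":0,"claw":-1},{"tx":0,"ty":0,"tz":0,"rx":0,"ry":0,"rz":0,"claw":-1}]'
python3 - <<'E'
from h import *
c=cam("wrist");o=ctrl.get_obs();f=ctrl.grab_frame("wrist");cv2.imwrite("pics/w3.png",f[:,:,::-1])
for n,lo,hi,z,a in(("brass",(15,90,80),(35,255,255),.044,20),("green",(60,80,50),(90,255,255),.02,300),("white",(0,0,190),(180,40,255),.03,200)):
    for b in blobs(mask(f,lo,hi),a)[:6]: print(n,b.reshape(-1,2).mean(0).round(),rect(b,c,z))
M=R.from_quat(o["eef_rot"]).as_matrix();print(M.round(3).tolist(),o["moment"].round(2))
E
```

```text
t: 7.2
eef_pos: [0.6252, -0.0586, 0.1445]
eef_rot: [0.719, 0.695, -0.0, -0.0]
contact_force: [1.2, 0.8, -7.1]
opening: 0.089
t: 8.2
eef_pos: [0.6789, -0.1892, 0.1449]
eef_rot: [0.75, 0.662, -0.0, -0.0]
contact_force: [0.2, 0.9, -7.1]
opening: 0.088
brass [255. 246.] (array([ 742.6, -197.4]), array([ 20.9, 112.5]), 82.89)
brass [245.  13.] (array([ 533.8, -179.9]), array([12.9, 14.8]), 82.91)
brass [245. 117.] (array([ 614.2, -190.8]), array([12.4, 10.3]), 82.71)
green [180.  83.] (array([ 578.5, -241.1]), array([ 78.3, 135.8]), 82.64)
green [297.  62.] (array([ 574.7, -139.5]), array([ 60.7, 103.7]), 82.73)
white [439. 250.] (array([777.4,  -4.5]), array([58.4, 58. ]), 82.9)
white [193. 252.] (array([ 744.8, -264.6]), array([64.3, 49.1]), 39.54)
white [306. 254.] (array([ 765.8, -150.4]), array([30.4, 59.9]), 82.66)
white [172. 136.] (array([ 623.4, -261.9]), array([29.9, 14.9]), 82.9)
white [493. 263.] (array([799.9,  56.5]), array([67.5, 33.8]), 7.1)
white [256. 304.] (array([ 819.1, -206.9]), array([17.1, 18.7]), 82.89)
[[0.124, 0.992, -0.0], [0.992, -0.124, 0.0], [0.0, -0.0, -1.0]] [-0.06  0.01  0.02]
```

View pics/w3.png

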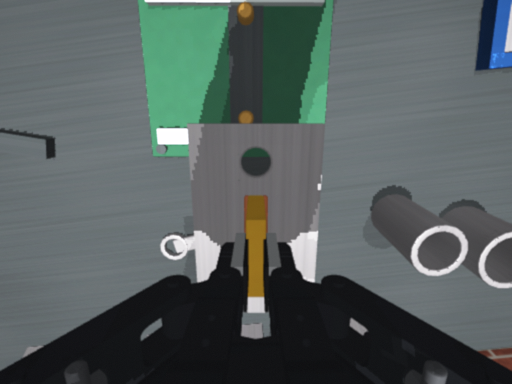

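```bash
python3 - <<'E'
from h import *
c=cam("wrist");o=ctrl.get_obs();f=cv2.imread("pics/w3.png")
M=R.from_quat(o["eef_rot"]).as_matrix();p=o["eef_pos"]
g=cv2.cvtColor(f,cv2.COLOR_BGR2GRAY)[140:182,235:280];m=(g<60).astype(np.uint8)*255
b=blobs(m,50)[0];x=b.reshape(-1,2)+[235,140];x0,y0,w,h=cv2.boundingRect(x);uv=(x0+(w-1)/2,y0+(h-1)/2);print(uv,w,h)
print("hole tool mm",(M.T@(ray(c,uv,p[2]-.0082)-p)*1000).round(1),c[0].round(1).tolist())
E
python3 -m jog '[{"tx":-0.3,"ty":-1.6,"tz":0,"rx":0,"ry":0,"rz":0,"claw":-1},{"tx":0,"ty":-3,"tz":0,"rx":0,"ry":0,"rz":0,"claw":-1},{"tx":0,"ty":-3,"tz":0,"rx":0,"ry":0,"rz":0,"claw":-1},{"tx":0,"ty":-2,"tz":0,"rx":0,"ry":0,"rz":0,"claw":-1},{"tx":0,"ty":-1,"tz":1,"rx":0,"ry":0,"rz":0,"claw":-1},{"tx":0,"ty":0,"tz":2,"rx":0,"ry":0,"rz":0,"claw":-1},{"tx":0,"ty":0,"tz":2,"rx":0,"ry":0,"rz":0,"claw":-1},{"tx":0,"ty":0,"tz":2,"rx":0,"ry":0,"rz":0,"claw":-1},{"tx":0,"ty":0,"tz":1,"rx":0,"ry":0,"rz":0,"claw":-1},{"tx":0,"ty":0,"tz":0,"rx":0,"ry":0,"rz":0,"claw":-1}]'
```

```text
(255.5, 162.0) 28 27
hole tool mm [ -0.3 -40.9   8.2] [[291.5, 0.0, 255.4], [0.0, 291.5, 194.4], [0.0, 0.0, 1.0]]
t: 9.25
eef_pos: [0.5719, -0.1787, 0.0634]
eef_rot: [0.75, 0.662, -0.001, -0.002]
contact_force: [-0.1, 0.8, -7.2]
opening: 0.091
```

```bash
python3 -m jog '[{"tx":0,"ty":0,"tz":0,"rx":0,"ry":0,"rz":0,"claw":-1},{"tx":0,"ty":0.1,"tz":0,"rx":0,"ry":0,"rz":0,"claw":-1},{"tx":0,"ty":0,"tz":0.1,"rx":0,"ry":0,"rz":0,"claw":-1},{"tx":0,"ty":0,"tz":0.1,"rx":0,"ry":0,"rz":0,"claw":-1},{"tx":0,"ty":0,"tz":0.1,"rx":0,"ry":0,"rz":0,"claw":-1},{"tx":0,"ty":0,"tz":0.1,"rx":0,"ry":0,"rz":0,"claw":-1},{"tx":0,"ty":0,"tz":0.1,"rx":0,"ry":0,"rz":0,"claw":-1},{"tx":0,"ty":0,"tz":0.1,"rx":0,"ry":0,"rz":0,"claw":-1},{"tx":0,"ty":0,"tz":0,"rx":0,"ry":0,"rz":0,"claw":-1},{"tx":0,"ty":0,"tz":0,"rx":0,"ry":0,"rz":0,"claw":-1}]'
```

```text
t: 10.25
eef_pos: [0.5744, -0.1794, 0.0589]
eef_rot: [0.75, 0.662, -0.0, -0.0]
contact_force: [0.1, -0.9, -7.6]
opening: 0.089
```

```bash
python3 -m jog '[{"tx":0,"ty":-0.1,"tz":0,"rx":0,"ry":0,"rz":0,"claw":-1},{"tx":0,"ty":0,"tz":0,"rx":0,"ry":0,"rz":0,"claw":-1},{"tx":0,"ty":0,"tz":0.05,"rx":0,"ry":0,"rz":0,"claw":-1},{"tx":0,"ty":0,"tz":0.05,"rx":0,"ry":0,"rz":0,"claw":-1},{"tx":0,"ty":0,"tz":0.05,"rx":0,"ry":0,"rz":0,"claw":-1},{"tx":0,"ty":0,"tz":0.05,"rx":0,"ry":0,"rz":0,"claw":-1},{"tx":0,"ty":0,"tz":0,"rx":0,"ry":0,"rz":0,"claw":-1},{"tx":0,"ty":0,"tz":0,"rx":0,"ry":0,"rz":0,"claw":-1},{"tx":0,"ty":0,"tz":0,"rx":0,"ry":0,"rz":0,"claw":-1},{"tx":0,"ty":0,"tz":0,"rx":0,"ry":0,"rz":0,"claw":-1}]'
```

```text
t: 11.25
eef_pos: [0.5737, -0.1793, 0.0578]
eef_rot: [0.75, 0.662, 0.0, 0.0]
contact_force: [-3.6, 1.4, 5.4]
opening: 0.088
```

Contact on the stud tops at the expected height (13 N up). Now I slide toward −tool x.

```bash
python3 -m jog '[{"tx":-0.03,"ty":0,"tz":0,"rx":0,"ry":0,"rz":0,"claw":-1},{"tx":-0.03,"ty":0,"tz":0,"rx":0,"ry":0,"rz":0,"claw":-1},{"tx":-0.03,"ty":0,"tz":0,"rx":0,"ry":0,"rz":0,"claw":-1},{"tx":-0.03,"ty":0,"tz":0,"rx":0,"ry":0,"rz":0,"claw":-1},{"tx":-0.03,"ty":0,"tz":0,"rx":0,"ry":0,"rz":0,"claw":-1},{"tx":-0.03,"ty":0,"tz":0,"rx":0,"ry":0,"rz":0,"claw":-1},{"tx":-0.03,"ty":0,"tz":0,"rx":0,"ry":0,"rz":0,"claw":-1},{"tx":-0.03,"ty":0,"tz":0,"rx":0,"ry":0,"rz":0,"claw":-1},{"tx":0,"ty":0,"tz":0,"rx":0,"ry":0,"rz":0,"claw":-1},{"tx":0,"ty":0,"tz":0,"rx":0,"ry":0,"rz":0,"claw":-1}]'
```

```text
t: 12.25
eef_pos: [0.5737, -0.1796, 0.0578]
eef_rot: [0.749, 0.662, 0.001, -0.001]
contact_force: [-4.1, 3.7, 6.5]
opening: 0.089
```

```bash
python3 -m jog '[{"tx":-0.03,"ty":0,"tz":0,"rx":0,"ry":0,"rz":0,"claw":-1},{"tx":-0.03,"ty":0,"tz":0,"rx":0,"ry":0,"rz":0,"claw":-1},{"tx":-0.03,"ty":0,"tz":0,"rx":0,"ry":0,"rz":0,"claw":-1},{"tx":-0.03,"ty":0,"tz":0,"rx":0,"ry":0,"rz":0,"claw":-1},{"tx":-0.03,"ty":0,"tz":0,"rx":0,"ry":0,"rz":0,"claw":-1},{"tx":-0.03,"ty":0,"tz":0,"rx":0,"ry":0,"rz":0,"claw":-1},{"tx":-0.03,"ty":0,"tz":0,"rx":0,"ry":0,"rz":0,"claw":-1},{"tx":-0.03,"ty":0,"tz":0,"rx":0,"ry":0,"rz":0,"claw":-1},{"tx":0,"ty":0,"tz":0,"rx":0,"ry":0,"rz":0,"claw":-1},{"tx":0,"ty":0,"tz":0,"rx":0,"ry":0,"rz":0,"claw":-1}]'
```

```text
t: 13.25
eef_pos: [0.5737, -0.18, 0.0578]
eef_rot: [0.749, 0.662, 0.002, -0.002]
contact_force: [-3.8, 6.1, 7.5]
opening: 0.089
```

Mostly stiction. I'll ease the pressing and use larger steps.

```bash
python3 -m jog '[{"tx":0,"ty":0,"tz":-0.05,"rx":0,"ry":0,"rz":0,"claw":-1},{"tx":-0.05,"ty":0,"tz":0,"rx":0,"ry":0,"rz":0,"claw":-1},{"tx":-0.05,"ty":0,"tz":0,"rx":0,"ry":0,"rz":0,"claw":-1},{"tx":-0.05,"ty":0,"tz":0,"rx":0,"ry":0,"rz":0,"claw":-1},{"tx":-0.05,"ty":0,"tz":0,"rx":0,"ry":0,"rz":0,"claw":-1},{"tx":0,"ty":0,"tz":0,"rx":0,"ry":0,"rz":0,"claw":-1},{"tx":0,"ty":0,"tz":0,"rx":0,"ry":0,"rz":0,"claw":-1},{"tx":0,"ty":0,"tz":0,"rx":0,"ry":0,"rz":0,"claw":-1},{"tx":0,"ty":0,"tz":0,"rx":0,"ry":0,"rz":0,"claw":-1},{"tx":0,"ty":0,"tz":0,"rx":0,"ry":0,"rz":0,"claw":-1}]'
```

```text
t: 14.25
eef_pos: [0.5736, -0.1803, 0.0579]
eef_rot: [0.749, 0.663, 0.003, -0.003]
contact_force: [-3.7, 7.2, 6.8]
opening: 0.085
```

```bash
python3 -m jog '[{"tx":0,"ty":0,"tz":-0.1,"rx":0,"ry":0,"rz":0,"claw":-1},{"tx":0,"ty":0,"tz":-0.1,"rx":0,"ry":0,"rz":0,"claw":-1},{"tx":0,"ty":0,"tz":0,"rx":0,"ry":0,"rz":0,"claw":-1},{"tx":0,"ty":0,"tz":0,"rx":0,"ry":0,"rz":0,"claw":-1},{"tx":0,"ty":0,"tz":0,"rx":0,"ry":0,"rz":0,"claw":-1},{"tx":0,"ty":0,"tz":0,"rx":0,"ry":0,"rz":0,"claw":-1},{"tx":0,"ty":0,"tz":0,"rx":0,"ry":0,"rz":0,"claw":-1},{"tx":0,"ty":0,"tz":0,"rx":0,"ry":0,"rz":0,"claw":-1},{"tx":0,"ty":0,"tz":0,"rx":0,"ry":0,"rz":0,"claw":-1},{"tx":0,"ty":0,"tz":0,"rx":0,"ry":0,"rz":0,"claw":-1}]'
```

```text
t: 15.25
eef_pos: [0.5726, -0.186, 0.0594]
eef_rot: [0.75, 0.662, 0.0, 0.0]
contact_force: [-0.3, -0.5, -7.3]
opening: 0.087
```

```bash
python3 -m jog '[{"tx":0,"ty":0,"tz":0.05,"rx":0,"ry":0,"rz":0,"claw":-1},{"tx":0,"ty":0,"tz":0.05,"rx":0,"ry":0,"rz":0,"claw":-1},{"tx":0,"ty":0,"tz":0.05,"rx":0,"ry":0,"rz":0,"claw":-1},{"tx":0,"ty":0,"tz":0.05,"rx":0,"ry":0,"rz":0,"claw":-1},{"tx":0,"ty":0,"tz":0.05,"rx":0,"ry":0,"rz":0,"claw":-1},{"tx":0,"ty":0,"tz":0,"rx":0,"ry":0,"rz":0,"claw":-1},{"tx":0,"ty":0,"tz":0,"rx":0,"ry":0,"rz":0,"claw":-1},{"tx":0,"ty":0,"tz":0,"rx":0,"ry":0,"rz":0,"claw":-1},{"tx":0,"ty":0,"tz":0,"rx":0,"ry":0,"rz":0,"claw":-1},{"tx":0,"ty":0,"tz":0,"rx":0,"ry":0,"rz":0,"claw":-1}]'
```

```text
t: 16.25
eef_pos: [0.5726, -0.186, 0.0569]
eef_rot: [0.75, 0.662, 0.0, 0.0]
contact_force: [-0.0, -0.4, -6.9]
opening: 0.086
```

Below the stud-top height with no contact, so the tips have entered the holes. I'll go down a bit further and check for side load.

```bash
python3 -m jog '[{"tx":0,"ty":0,"tz":0.05,"rx":0,"ry":0,"rz":0,"claw":-1},{"tx":0,"ty":0,"tz":0.05,"rx":0,"ry":0,"rz":0,"claw":-1},{"tx":0,"ty":0,"tz":0.05,"rx":0,"ry":0,"rz":0,"claw":-1},{"tx":0,"ty":0,"tz":0.05,"rx":0,"ry":0,"rz":0,"claw":-1},{"tx":0,"ty":0,"tz":0.05,"rx":0,"ry":0,"rz":0,"claw":-1},{"tx":0,"ty":0,"tz":0.05,"rx":0,"ry":0,"rz":0,"claw":-1},{"tx":0,"ty":0,"tz":0,"rx":0,"ry":0,"rz":0,"claw":-1},{"tx":0,"ty":0,"tz":0,"rx":0,"ry":0,"rz":0,"claw":-1},{"tx":0,"ty":0,"tz":0,"rx":0,"ry":0,"rz":0,"claw":-1},{"tx":0,"ty":0,"tz":0,"rx":0,"ry":0,"rz":0,"claw":-1}]'
```

```text
t: 17.25
eef_pos: [0.5726, -0.1861, 0.054]
eef_rot: [0.75, 0.662, 0.0, 0.0]
contact_force: [-0.1, -0.6, -6.7]
opening: 0.082
```

```bash
python3 -m jog '[{"tx":0,"ty":0,"tz":0.1,"rx":0,"ry":0,"rz":0,"claw":-1},{"tx":0,"ty":0,"tz":0.1,"rx":0,"ry":0,"rz":0,"claw":-1},{"tx":0,"ty":0,"tz":0.1,"rx":0,"ry":0,"rz":0,"claw":-1},{"tx":0,"ty":0,"tz":0.1,"rx":0,"ry":0,"rz":0,"claw":-1},{"tx":0,"ty":0,"tz":0.1,"rx":0,"ry":0,"rz":0,"claw":-1},{"tx":0,"ty":0,"tz":0.1,"rx":0,"ry":0,"rz":0,"claw":-1},{"tx":0,"ty":0,"tz":0.1,"rx":0,"ry":0,"rz":0,"claw":-1},{"tx":0,"ty":0,"tz":0.1,"rx":0,"ry":0,"rz":0,"claw":-1},{"tx":0,"ty":0,"tz":0,"rx":0,"ry":0,"rz":0,"claw":-1},{"tx":0,"ty":0,"tz":0,"rx":0,"ry":0,"rz":0,"claw":-1}]'
```

```text
t: 18.25
eef_pos: [0.5726, -0.186, 0.0459]
eef_rot: [0.75, 0.662, 0.0, 0.0]
contact_force: [-0.8, 0.0, -6.4]
opening: 0.087
```

```bash
python3 -m jog '[{"tx":0,"ty":0,"tz":0.05,"rx":0,"ry":0,"rz":0,"claw":-1},{"tx":0,"ty":0,"tz":0.05,"rx":0,"ry":0,"rz":0,"claw":-1},{"tx":0,"ty":0,"tz":0.05,"rx":0,"ry":0,"rz":0,"claw":-1},{"tx":0,"ty":0,"tz":0.05,"rx":0,"ry":0,"rz":0,"claw":-1},{"tx":0,"ty":0,"tz":0.03,"rx":0,"ry":0,"rz":0,"claw":-1},{"tx":0,"ty":0,"tz":0,"rx":0,"ry":0,"rz":0,"claw":-1},{"tx":0,"ty":0,"tz":0,"rx":0,"ry":0,"rz":0,"claw":-1},{"tx":0,"ty":0,"tz":0,"rx":0,"ry":0,"rz":0,"claw":-1},{"tx":0,"ty":0,"tz":0,"rx":0,"ry":0,"rz":0,"claw":-1},{"tx":0,"ty":0,"tz":0,"rx":0,"ry":0,"rz":0,"claw":-1}]'
```

```text
t: 19.25
eef_pos: [0.5726, -0.186, 0.0443]
eef_rot: [0.75, 0.662, 0.0, 0.0]
contact_force: [-4.2, 1.5, 2.6]
opening: 0.088
```

Resting on the rails at the predicted height (0.0443 m, contact force felt). Next I release and retreat upward.

```bash
python3 -m jog '[{"tx":0,"ty":0,"tz":0,"rx":0,"ry":0,"rz":0,"claw":-0.7},{"tx":0,"ty":0,"tz":0,"rx":0,"ry":0,"rz":0,"claw":-0.5},{"tx":0,"ty":0,"tz":0,"rx":0,"ry":0,"rz":0,"claw":-0.2},{"tx":0,"ty":0,"tz":0,"rx":0,"ry":0,"rz":0,"claw":0},{"tx":0,"ty":0,"tz":0,"rx":0,"ry":0,"rz":0,"claw":0},{"tx":0,"ty":0,"tz":0,"rx":0,"ry":0,"rz":0,"claw":0},{"tx":0,"ty":0,"tz":0,"rx":0,"ry":0,"rz":0,"claw":0},{"tx":0,"ty":0,"tz":0,"rx":0,"ry":0,"rz":0,"claw":0},{"tx":0,"ty":0,"tz":0,"rx":0,"ry":0,"rz":0,"claw":0},{"tx":0,"ty":0,"tz":0,"rx":0,"ry":0,"rz":0,"claw":0}]'
python3 -m jog '[{"tx":0,"ty":0,"tz":-0.5,"rx":0,"ry":0,"rz":0,"claw":0},{"tx":0,"ty":0,"tz":-1,"rx":0,"ry":0,"rz":0,"claw":0},{"tx":0,"ty":0,"tz":-2,"rx":0,"ry":0,"rz":0,"claw":0},{"tx":0,"ty":0,"tz":-3,"rx":0,"ry":0,"rz":0,"claw":0},{"tx":0,"ty":0,"tz":-4,"rx":0,"ry":0,"rz":0,"claw":0},{"tx":0,"ty":0,"tz":-4,"rx":0,"ry":0,"rz":0,"claw":0},{"tx":0,"ty":-3,"tz":-2,"rx":0,"ry":0,"rz":0,"claw":0},{"tx":0,"ty":-4,"tz":0,"rx":0,"ry":0,"rz":0,"claw":0},{"tx":0,"ty":0,"tz":0,"rx":0,"ry":0,"rz":0,"claw":0},{"tx":0,"ty":0,"tz":0,"rx":0,"ry":0,"rz":0,"claw":0}]'
python3 - <<'E'
from h import *
f=ctrl.grab_frame("wrist");g=ctrl.grab_frame("scene")
a=cv2.resize(f[60:300,90:430],(544,384));b=cv2.resize(g[120:270,160:400],(614,384))
cv2.imwrite("pics/end.png",np.hstack([cv2.resize(a,(390,300)),cv2.resize(b,(410,300))])[:,:,::-1])
E
```

```text
t: 20.25
eef_pos: [0.5726, -0.186, 0.0436]
eef_rot: [0.75, 0.662, 0.0, -0.0]
contact_force: [0.6, -0.3, 0.3]
opening: 0.493
t: 21.25
eef_pos: [0.5027, -0.1773, 0.2097]
eef_rot: [0.75, 0.661, 0.001, 0.0]
contact_force: [0.7, -0.0, 0.2]
opening: 0.496
```

View pics/end.png

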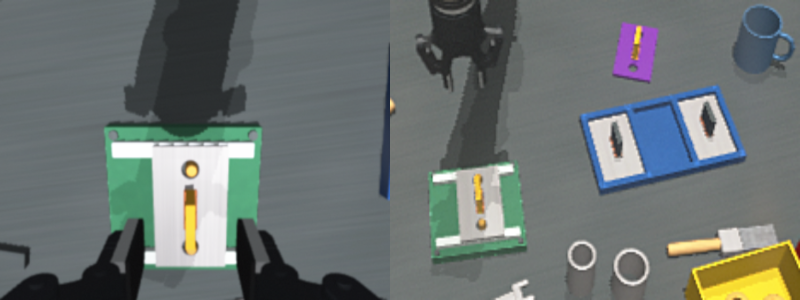

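The bracket lies flat on both rails. A stud shows in the near hole at (191,170) in the left picture, and the far hole's stud shows at (482,224) in the scene half. The blanks are still in their pockets and the gripper is clear, so I'm handing in.

```bash
python3 -c "
from bench import ctrl
print(ctrl.hand_in())"
```

```text
the job is handed in; nothing more can be done
None
```

The drilled bracket with the yellow rib is out of the tray's middle pocket and home on the green jig. It is released, and I handed the job in at about 21 s.

**Finding the studs:** I felt the stud tops at TCP height 0.0578 m. My attempt to slide across them mostly stuck: I commanded about 7 mm and the bracket moved only about 1 mm. I lifted the bracket about 1.5 mm clear of the studs, which let it shift sideways. When I lowered it there, the holes passed over both tips. So the final drop came from lifting and lowering, not from one continuous slide.

**Last checks:**
- **Seating:** the bracket came to rest on the rails at 0.0443 m, against the 0.0442 m I predicted, with almost no side load on the way down. The final pictures show a stud in each hole and the plate flat on both rails.
- **Surroundings:** both blanks are still in their pockets. The purple look-alike and the other items in the final view look undisturbed; the hammer, square and most of the wrench were outside that view.
- **Forces:** every reading I took was under about 10 N, and the gripper was clear of everything at the end.
- **Disagreement:** the two cameras placed the stud line about 2.7 mm apart in y. The spot where the bracket dropped agreed best with the wrist camera.
- **Refused call:** my first move calls were refused because rows had missing keys. The arm did not move.

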